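# Open the airbrush filter housing

## Robot

A 6-joint arm with a two-finger parallel gripper is mounted at the origin on the work surface. World frame = base frame: x ahead of the robot, y to its left, z up, the work surface at z = 0. Lengths are in mm, angles in rad, forces in N, time in s.
With the tool pointing down it reaches from about 275 to 725 mm from the base axis. Payload 5.6 kg.
Tool frame: the origin (TCP) lies midway between the tips of the shut fingers; the grasp point (between the pads) lies 19 mm behind it (robot.hold_point_z is the distance from the TCP to the grasp point, in mm); z points along the fingers, y is the line along which they close (so a half turn about z gives the same grasp; the last joint's range is limited). The gripper opens to 85 mm and grips with 20 to 120 N. Pads are 22 mm wide; open, the fingers measure 114 mm over their backs; the gripper's body (76 mm by 85 mm) begins 54 mm behind the grasp point. The pads swing forward as they close: fully open they stand 13 mm farther back than shut.
Start: joints at [-0.923, 0.255, 0.108, 0, -1.424, -0.285], TCP at [195.21, -514.185, 231.283] pointing down, gripper open.
Joint ranges: [-2.95, 2.95], [-1.21, 1.97], [-1.09, 1.5], [-2.87, 1.71], [-2.94, -0.07], [-3.05, 3.05]. Speed limits (rad/s): [2.57, 2.57, 3.14, 3.14, 3.14, 3.14].

## Interface

Orientations are given as a unit quaternion [w, x, y, z].
In Python, from workcell import robot, gripper_to, kin, cams, workorder, sensors gives the robot as it stands. Calls block until the motion is done:
- robot.reach(position, orientation): joint-space move of the TCP to a pose.
- robot.movel(position, ori=None, feed=150): straight line of the TCP; ori=None keeps the orientation; feed is the mean speed in mm/s.
- robot.goto_joints(angles): joint-space move.
- gripper_to(opening, squeeze=None): finger opening in mm; squeeze is the grip in N (None keeps the last); returns when the fingers have stopped.
- robot.dwell(seconds).
- kin.inverse_kinematics(position, orientation): joint angles nearest the present ones, or None.
- cams.grab_frame(name): name is "scene" or "top" or "wrist"; returns the picture (400x640x3 uint8, red, green, blue); there is no depth.
- cams.camera_info(name): a dict with "K" (3x3 intrinsics, pixels), "pose" (4x4, takes a point from camera to world coordinates); the wrist camera has in their place "T_tool_cam" (4x4, takes a point from camera to tool coordinates, whose origin is the TCP and whose axes are the flange's). Camera axes: x right, y down, z forward; pixel columns grow to the right and rows downward; lengths in mm; the calibration is good to about 2 mm. A picture is of the moment at which its call begins: read the wrist's pose just before it. camera_info takes no time and is no camera call.
A pose or a line that the arm cannot do raises robot.IKError and nothing moves.
- workorder.hand_in(): hands the job in; it is judged then, once.
Readings, each from a call of its own:
- sensors.read_time(): time.
- sensors.read_joints(): joint angles.
- sensors.read_qvel(): joint speeds.
- sensors.read_joint_efforts(): joint torques, N m.
- sensors.read_tcp_pos(): TCP position.
- sensors.read_ee_rot(): TCP orientation.
- sensors.read_wrist_force(): force on the tool from outside, world axes, zero at the start.
- sensors.read_moment(): the same for the moment, N m.
- sensors.read_grip_width(): finger opening in mm.
- sensors.read_finger_force(): force on a finger pad.
Only numpy, scipy, OpenCV 4.12 (cv2) and the standard library are available. Lean on these libraries where they do the work, as an engineer would, in place of code of your own. Each camera call takes 0.05 s, during which the arm holds its last target. There are 200 camera calls.

## Task

Unscrew the black hexagonal cap from the airbrush line's filter housing, turning it anticlockwise over several grips and following it up as it climbs: the plastic thread is weak, so never pull, press or push hard on it. A spring under the cap will throw it off as it frees, so have hold of it at that moment, then set it down gently, right way up, in the round steel tray, and leave everything else on the mat where it is.

Things in the scene. Friction and masses are not known exactly. Their poses are not given: they have to be found in the camera images.
- cap: Black plastic screw cap, a hollow hexagonal prism, 50 mm across the flats, 58 mm across the corners, 40 mm tall, about 60 g, rubber-coated faces, an orange stripe on top. Origin: centre of its lower rim; z up along the screw axis; x along the stripe, at right angles to one flat, so flats face 0, 60, 120.. degrees from x. It starts screwed home and comes off anticlockwise seen from above.
- cap_center (a point): Centre of the cap, on its axis half-way up (20 mm from rim and top). A spring under the cap pushes it up with about 5 N at the start, 3 to 4 N when it frees. It stays where it is turned to when let go, but once off the thread it is thrown up unless held.
- housing: Filter housing, fixed: dark steel base disc 104 mm across, clear bowl, aluminium head 60 mm across whose flat shoulder is 85 mm above the base (side nipples and gauge stay below it). From the shoulder rises the white threaded neck, hidden by the cap, whose lower rim starts 4 mm above the shoulder. Origin: centre of the underside; z up along the screw axis.
- neck_top (a point): Centre of the neck's top face, 120.5 mm above the housing's underside. The steep right-hand thread frees the cap after 1.05 to 1.2 turns and some 15 to 30 mm of climb; its lead is not known exactly and it has under 1 mm of play: a gripper that turns the cap without following it up soon overloads the thread. It already bears the spring's 5 N and must never bear over 20 N in all, upward, downward and sideways together.
- tray: Round steel tray, fixed to the table, 124 mm across, 14 mm high, inner floor about 110 mm across and 3 mm thick. Origin: centre of the underside.
- tray_floor (a point): Centre of the tray's inner floor.
- mat: Green cutting mat on the table, 500 by 900 mm, 3 mm thick, everything stands on it; origin at the centre of its underside.
- coach: Maroon plastic coach body, 240 by 36 by 42 mm, loose bystander; origin under its centre.
- shed: Grey resin goods shed, 80 by 128 by 75 mm, loose bystander; origin under its centre.
- stop_a: Brass buffer stop, 34 by 32 by 25 mm, loose bystander; origin under its centre.
- stop_b: Second brass buffer stop, same size, loose bystander.
- pin_vise: Chrome pin vise lying on the mat, 10 mm thick, 100 mm long, loose bystander.
- paint_pot: Small glass paint jar, 32 mm across, 35 mm tall, loose bystander.
- driver: Screwdriver lying on the mat, 130 mm long, loose bystander.

How it is judged (in metres and radians):
On the way, in this order (a step that is already met when the one before it is completed fails the run):
1. the cap has been screwed up the thread by about half its climb, still straight on the neck (z of cap in the frame of housing between 0.1 and 0.111 m and horizontal distance between cap and housing below 0.004 m), for 0.05 s.
2. the cap has come free above the neck, in the gripper (z of cap in the frame of housing above 0.119 m and horizontal distance between cap and housing below 0.05 m and contact force between the fingers and cap above 1 N), for 0.05 s.
At the end, for the whole second after the job is handed in: The cap stands right way up (within 0.12 rad) on the floor of the steel tray, its axis within 40 mm of the tray's centre, at rest and released (horizontal distance between cap and tray_floor below 0.04 m and z of cap in the frame of tray below 0.008 m and angle between cap's own z axis and vertical below 0.12 rad and linear speed of cap below 0.02 m/s and contact force between cap and the fingers below 0.05 N); the robot touches nothing.
It fails at once if the thread is loaded with more than 20 N by the cap (contact force between cap and housing above 20 N).
It fails at once if the cap is off the neck in the air and not held (sprung off, or dropped) (z of cap in the frame of housing above 0.119 m and contact force between the fingers and cap below 0.05 N).
It fails at once if the cap touches the mat (contact force between cap and mat above 0.2 N).
It fails at once if the cap is set down harder than 40 N (contact force between cap and tray above 40 N).
It fails at once if a bystander (coach, shed, buffer stop, pin vise, paint jar, screwdriver) is moved by more than 15 mm (distance of any of coach, shed, stop_a, stop_b, pin_vise, paint_pot, driver from where it was at the start of the episode above 0.015 m).
It also fails if it takes over 72 s, if anything falls off the work surface, if the arm or the gripper's body presses on something with over 40 N, if the wrist force passes 120 N, or if a joint passes its speed limit or range.

## Working session

There is one attempt and no reset: what is moved stays moved. The work goes in short steps, each a Python script; the robot and the scene stay as the last script left them, time stands still between calls to the robot, and variables do not carry over. Pictures are saved under pics/ and viewed, at most 10 in all, crops included, and the job is handed in when it is done.

```bash
mkdir -p pics; ls; python3 - <<'E'
from workcell import robot,cams,sensors
import cv2,numpy as np
for n in("top","scene"):
    f=cams.grab_frame(n); cv2.imwrite(f"pics/{n}0.png",f[...,::-1]); i=cams.camera_info(n); print(n,np.round(i["K"],1).tolist(),np.round(i["pose"],3).tolist())
i=cams.camera_info("wrist");print(np.round(i["K"],1).tolist(),np.round(i["T_tool_cam"],3).tolist())
print(sensors.read_time(),sensors.read_ee_rot(),sensors.read_grip_width(),sensors.read_wrist_force(),sensors.read_finger_force(),robot.hold_point_z)
E
```

```text
pics
top [[442.4, 0.0, 315.9], [0.0, 442.4, 195.0], [0.0, 0.0, 1.0]] [[-0.006, -0.993, 0.12, 447.648], [-1.0, 0.007, 0.014, 48.128], [-0.015, -0.12, -0.993, 1150.905], [0.0, 0.0, 0.0, 1.0]]
scene [[466.3, 0.0, 319.5], [0.0, 466.3, 202.3], [0.0, 0.0, 1.0]] [[0.166, 0.748, -0.643, 1197.29], [0.986, -0.116, 0.12, -55.117], [0.015, -0.654, -0.757, 826.145], [0.0, 0.0, 0.0, 1.0]]
[[290.9, 0.0, 314.6], [0.0, 290.9, 200.4], [0.0, 0.0, 1.0]] [[0.0, -0.964, -0.267, 68.734], [1.0, 0.0, 0.0, -0.991], [-0.0, -0.267, 0.964, -143.197], [0.0, 0.0, 0.0, 1.0]]
0.1 [-1.91212569e-04 -1.80382063e-01  9.83596277e-01  7.98947570e-04] 85.46830046282896 [ 0.14751832 -0.23004577  0.32339119] 0.0 18.700000000000003
```

View pics/top0.png

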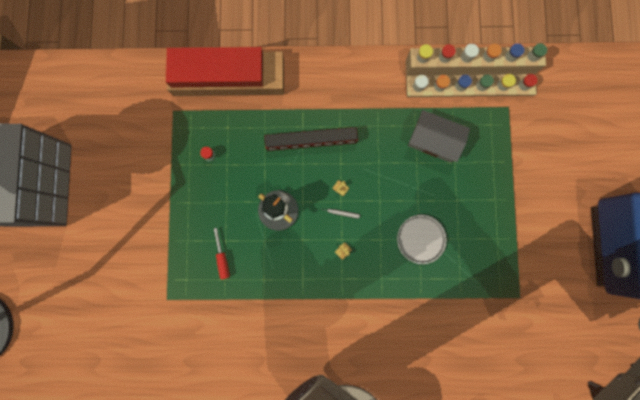

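View pics/scene0.png

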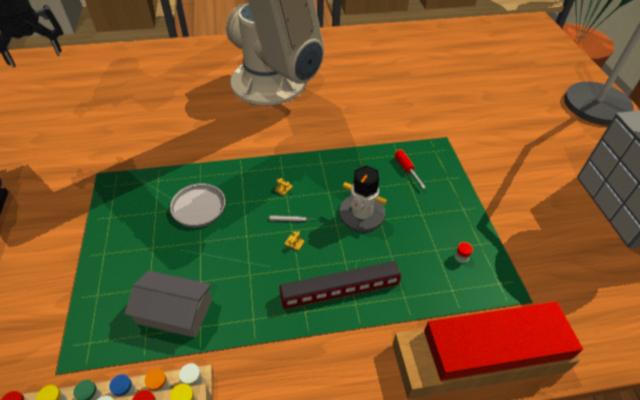

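The top view shows the cap at about (275,206) with its stripe from (272,208) to (280,198), and the tray at (422,240). I'll rough-locate both and then look with the wrist camera from above the cap.

```bash
cat > h.py <<'E'
from workcell import robot,gripper_to,kin,cams,workorder,sensors
import cv2,numpy as np
from scipy.spatial.transform import Rotation as R
def quat(yaw):  # tool down; closing axis (tool y) at angle 'yaw+90' : tool x at yaw (rad)
    r=R.from_matrix(np.array([[np.cos(yaw),np.sin(yaw),0],[np.sin(yaw),-np.cos(yaw),0],[0,0,-1]]))
    q=r.as_quat(); return np.array([q[3],q[0],q[1],q[2]])
def toolpose():
    q=sensors.read_ee_rot(); T=np.eye(4); T[:3,:3]=R.from_quat([q[1],q[2],q[3],q[0]]).as_matrix(); T[:3,3]=sensors.read_tcp_pos(); return T
def ray(K,P,uv,z):
    d=P[:3,:3]@np.linalg.solve(K,[uv[0],uv[1],1]); return P[:3,3]+d*(z-P[2,3])/d[2]
def wrist():
    i=cams.camera_info("wrist"); P=toolpose()@np.array(i["T_tool_cam"]); return cams.grab_frame("wrist"),np.array(i["K"]),P
E
python3 - <<'E'
from h import *
i=cams.camera_info("top");K,P=np.array(i["K"]),np.array(i["pose"])
c=ray(K,P,(275,206),132);t=ray(K,P,(422,240),14);print(c,t)
T=toolpose();print(T[:3,0])
old=sensors.read_joints()
for y in np.radians(range(-180,180,30)):
    j=kin.inverse_kinematics([c[0],c[1],97],quat(y)); print(round(np.degrees(y)),None if j is None else np.round(j,2))
robot.reach([c[0],c[1],240],T2 if (T2:=quat(np.arctan2(c[1],c[0]))) is not None else 0)
print(sensors.read_time(),np.round(sensors.read_joints(),2),sensors.read_wrist_force())
f,K,P=wrist();np.savez("w1.npz",f=f,K=K,P=P);cv2.imwrite("pics/w1.png",f[...,::-1])
E
```

```text
[545.37121252 157.41291472 132.        ] [ 467.07572304 -205.60468949   14.        ]
[-9.34924550e-01 -3.54846556e-01  8.79203206e-05]
-180 [ 0.56  0.37 -0.09  0.   -1.12 -2.13]
-150 [ 0.56  0.37 -0.09  0.   -1.12 -1.6 ]
-120 [ 0.56  0.37 -0.09  0.   -1.12 -1.08]
-90 [ 0.56  0.37 -0.09  0.   -1.12 -0.56]
-60 [ 0.56  0.37 -0.09  0.   -1.12 -0.03]
-30 [ 0.56  0.37 -0.09  0.   -1.12  0.49]
0 [ 0.56  0.37 -0.09  0.   -1.12  1.01]
30 [ 0.56  0.37 -0.09  0.   -1.12  1.54]
60 [ 0.56  0.37 -0.09  0.   -1.12  2.06]
90 [ 0.56  0.37 -0.09  0.   -1.12  2.59]
120 None
150 [ 0.56  0.37 -0.09  0.   -1.12 -2.65]
2.775 [ 0.56  0.29  0.17  0.   -1.46  1.3 ] [0.26408035 0.53788318 0.08043006]
```

View pics/w1.png

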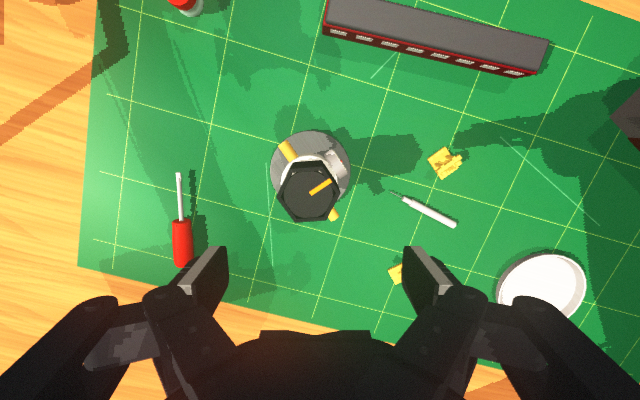

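The wrist view shows the cap top centred near (308,191), with the stripe from its centre towards (332,181). Next I'll refine this with masks.

```bash
python3 - <<'E'
from h import *
d=np.load("w1.npz");f,K,P=d["f"],d["K"],d["P"]
x0,y0=255,120
c=f[y0:y0+120,x0:x0+110].astype(int)
hsv=cv2.cvtColor(f[y0:y0+120,x0:x0+110],cv2.COLOR_RGB2HSV)
o=((hsv[...,0]<28)&(hsv[...,1]>150)&(hsv[...,2]>120)).astype(np.uint8)
n,l,s,cen=cv2.connectedComponentsWithStats(o)
for k in range(1,n):
    if s[k,4]>20:
        ys,xs=np.nonzero(l==k); (cx,cy),wh,a=cv2.minAreaRect(np.c_[xs,ys].astype(np.float32)); b=cv2.boxPoints(((cx,cy),wh,a))+[x0,y0]
        print("orange",s[k,4],cen[k]+[x0,y0],[np.round(ray(K,P,p,132)[:2],1).tolist() for p in b])
print(c[68:76,20:90:4].mean(0).round().tolist())
dark=((c.max(2)<75)&(c.max(2)-c.min(2)<22)).astype(np.uint8)|o*0
n,l,s,cen=cv2.connectedComponentsWithStats(dark);print(s.tolist()[:8])
k=1+np.argmax(s[1:,4]);m=(l==k).astype(np.uint8)
hull=cv2.convexHull(cv2.findContours(m,cv2.RETR_EXTERNAL,cv2.CHAIN_APPROX_NONE)[0][0])
vis=cv2.resize(f[y0:y0+120,x0:x0+110][...,::-1],None,fx=5,fy=5,interpolation=cv2.INTER_CUBIC)
cv2.polylines(vis,[hull*5+2],True,(255,0,255),1)
cv2.imwrite("pics/w1c.png",vis)
E
```

```text
orange 112 [289.66964286 149.24107143] [[583.6, 195.8], [587.5, 192.5], [577.2, 179.9], [573.1, 183.3]]
orange 25 [284.76 154.76] [[578.4, 195.9], [579.4, 195.1], [571.3, 185.3], [570.3, 186.1]]
orange 137 [320.12408759 186.53284672] [[549.2, 162.8], [566.7, 148.4], [563.6, 144.8], [546.1, 159.2]]
orange 45 [333.71111111 212.6       ] [[532.9, 141.6], [541.5, 137.2], [537.0, 129.1], [528.2, 133.6]]
[[134.0, 194.0, 115.0], [87.0, 92.0, 78.0], [54.0, 62.0, 47.0], [78.0, 82.0, 68.0], [78.0, 80.0, 67.0], [78.0, 80.0, 67.0], [80.0, 82.0, 68.0], [79.0, 81.0, 67.0], [81.0, 82.0, 68.0], [212.0, 174.0, 56.0], [201.0, 174.0, 57.0], [144.0, 127.0, 62.0], [84.0, 83.0, 68.0], [79.0, 79.0, 67.0], [78.0, 80.0, 68.0], [60.0, 64.0, 50.0], [92.0, 95.0, 82.0], [131.0, 150.0, 121.0]]
[[0, 0, 110, 120, 12249], [22, 41, 63, 61, 949], [38, 55, 1, 1, 1], [40, 83, 1, 1, 1]]
```

View pics/w1c.png

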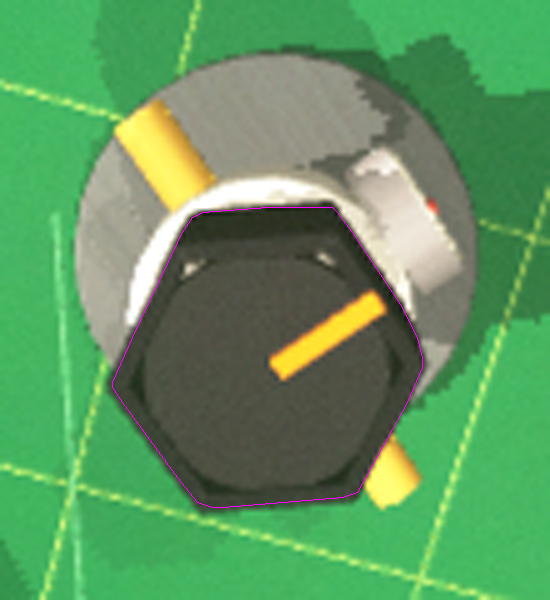

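The crop gives the round top face centre at about (308,194) and clear stripe ends. I'll take a second look with the wrist turned roughly half a turn, at the starting yaw, so that camera bias averages out.

```bash
cat >> h.py <<'E'
def measure(f,K,P,c0,zt):
    # centre of the cap's round top face and the stripe's angle; c0 = rough world centre
    q=np.linalg.inv(P)@np.r_[c0,zt,1]; u=K@(q[:3]/q[2]); u0,v0=int(u[0]),int(u[1])
    r=45; x0,y0=u0-r,v0-r; im=f[y0:v0+r,x0:u0+r]; hsv=cv2.cvtColor(im,cv2.COLOR_RGB2HSV); mx=im.max(2)
    o=((hsv[...,0]<28)&(hsv[...,1]>130)&(hsv[...,2]>110)).astype(np.uint8)
    g=((mx>66)&(mx<98)&(im.max(2).astype(int)-im.min(2)<30)).astype(np.uint8)
    g=cv2.morphologyEx(g,cv2.MORPH_OPEN,np.ones((5,5)))
    n,l,s,cen=cv2.connectedComponentsWithStats(g); k=1+np.argmax(s[1:,4]); m=(l==k).astype(np.uint8)
    h=cv2.convexHull(cv2.findContours(m,cv2.RETR_EXTERNAL,cv2.CHAIN_APPROX_NONE)[0][0])[:,0]
    w=np.array([ray(K,P,p+[x0,y0],zt)[:2] for p in h],np.float32)
    (cc,wh,_)=cv2.fitEllipse(w)
    n,l,s,cen=cv2.connectedComponentsWithStats(o)
    cand=[k for k in range(1,n) if s[k,4]>20]; k=min(cand,key=lambda k:np.hypot(*(cen[k]+[x0,y0]-ray2px(K,P,[*cc,zt]))))
    ys,xs=np.nonzero(l==k); w=np.array([ray(K,P,(x+x0,y+y0),zt)[:2] for x,y in zip(xs,ys)])
    vx,vy,_,_=cv2.fitLine(w.astype(np.float32),cv2.DIST_L2,0,.01,.01).ravel()
    d=w.mean(0)-cc; 
    if d@[vx,vy]<0: vx,vy=-vx,-vy
    return np.array(cc),wh,np.degrees(np.arctan2(vy,vx)),w.mean(0)
def ray2px(K,P,X):
    q=np.linalg.inv(P)@np.r_[X,1]; u=K@(q[:3]/q[2]); return u[:2]
E
python3 - <<'E'
from h import *
d=np.load("w1.npz");a=measure(d["f"],d["K"],d["P"],(551,160),132);print(a)
robot.reach([*a[0],225],quat(np.radians(-189.4)))
robot.dwell(.2)
f,K,P=wrist();np.savez("w2.npz",f=f,K=K,P=P);cv2.imwrite("pics/w2.png",f[...,::-1])
print(np.round(sensors.read_joints(),2),sensors.read_time());b=measure(f,K,P,a[0],132);print(b)
E
```

```text
(array([546.97528076, 162.4094696 ]), (43.25516128540039, 45.161861419677734), np.float32(-39.425777), array([556.44470879, 153.76230077]))
[ 0.56  0.3   0.15 -0.   -1.42 -2.3 ] 6.0833
(array([546.70324707, 162.05618286]), (43.15678405761719, 43.46567153930664), np.float32(-39.81289), array([557.00815097, 153.94062774]))
```

```bash
python3 - <<'E'
from h import *
c=np.array([546.84,162.23]);q=quat(np.radians(-189.6))
robot.movel([*c,94],q,feed=120)
robot.dwell(.2);F0=np.array(sensors.read_wrist_force());print(F0,sensors.read_tcp_pos(),sensors.read_time())
np.save("F0.npy",F0)
for w in (56,53,52,51,50.5,50):
    gripper_to(w,20); F=np.array(sensors.read_wrist_force())-F0; y=toolpose()[:3,1]
    print(w,round(sensors.read_grip_width(),2),"ff",round(sensors.read_finger_force(),2),"F",np.round(F,2),"along y",round(float(F@y),2),sensors.read_time(),np.round(sensors.read_moment(),2))
    if abs(F@y)>4 or sensors.read_finger_force()>8: break
E
```

```text
[0.00260238 0.07763192 0.31069522] [547.14420818 162.40290284  94.57660967] 7.525
56 55.9 ff 0.0 F [-0.09 -1.22 -0.55] along y -1.21 7.9333 [ 0.01 -0.    0.01]
53 53.12 ff 0.0 F [-0.93  0.44 -0.15] along y 0.28 8.15 [0.05 0.01 0.01]
52 52.02 ff 0.21 F [ 1.1   1.19 -0.74] along y 1.36 8.3667 [ 0.15 -0.05  0.02]
51 50.93 ff 0.47 F [-0.    0.41  0.17] along y 0.4 8.5833 [ 0.33 -0.02  0.02]
50.5 50.58 ff 0.88 F [0.01 2.37 1.38] along y 2.34 8.8 [0.71 0.01 0.02]
50 50.18 ff 5.24 F [-0.03  1.94  1.32] along y 1.91 9.0167 [ 0.91  0.1  -0.01]
```

```bash
cat >> h.py <<'E'
import json
def turn(S,total,d=3.,kz=.04,kxy=.03,Fd=2.,log=3,stop=None):
    """turn the held cap by 'total' deg, following it by wrist force; S: state dict x,y,z,yaw,lead(mm/deg)"""
    n=int(round(total/d)); mx=0
    for i in range(n):
        S["yaw"]+=d; S["turned"]+=d; S["z"]+=d*S["lead"]
        robot.movel([S["x"],S["y"],S["z"]],quat(np.radians(S["yaw"])),feed=S.get("feed",5))
        F=np.mean([np.array(sensors.read_wrist_force()) for _ in range(1)],0)-np.load("F0.npy")
        e=np.clip(F[2]-Fd,-8,8); S["z"]+=kz*e; S["lead"]+=S.get("ki",.0006)*e
        S["x"]+=kxy*np.clip(F[0],-6,6); S["y"]+=kxy*np.clip(F[1],-6,6); mx=max(mx,np.linalg.norm(F))
        if i%log==0: print(round(S["turned"]),"z",round(S["z"],2),"tcpz",round(sensors.read_tcp_pos()[2],2),"lead/turn",round(S["lead"]*360,1),"F",np.round(F,1),"w",round(sensors.read_grip_width(),1),"t",round(sensors.read_time(),2))
        if np.linalg.norm(F)>11: print("ABORT",F); break
        if stop and stop(S,F): break
    json.dump(S,open("S.json","w")); print("max",mx); return S
E
python3 - <<'E'
from h import *
gripper_to(44,30);robot.dwell(.1)
print(np.array(sensors.read_wrist_force())-np.load("F0.npy"),sensors.read_grip_width(),sensors.read_finger_force(),sensors.read_time())
S=dict(x=546.84,y=162.23,z=94.,yaw=-189.6,turned=0,lead=21/360)
turn(S,15,log=1)
E
```

```text
[0.97090111 3.18585523 2.8009658 ] 49.54364264670953 31.524072289466858 9.3333
3 z 94.2 tcpz 94.44 lead/turn 21.1 F [1.  3.1 2.7] w 50.0 t 9.58
6 z 94.4 tcpz 94.58 lead/turn 21.3 F [1.9 2.4 2.6] w 49.7 t 9.83
9 z 94.6 tcpz 94.68 lead/turn 21.4 F [1.  2.7 2.5] w 49.7 t 10.08
12 z 94.84 tcpz 94.83 lead/turn 21.7 F [0.5 1.1 3.6] w 49.6 t 10.33
15 z 95.07 tcpz 94.98 lead/turn 22.0 F [1.2 1.3 3.1] w 49.7 t 10.58
max 4.1938344448672735
```

```bash
python3 - <<'E'
from h import *
S=json.load(open("S.json"))
turn(S,60,log=2)
E
```

```text
18 z 95.3 tcpz 95.17 lead/turn 22.2 F [0.5 0.7 3.2] w 49.5 t 10.83
24 z 95.71 tcpz 95.57 lead/turn 22.5 F [0.4 0.5 2.6] w 49.7 t 11.33
30 z 96.11 tcpz 95.93 lead/turn 22.6 F [-0.4  0.2  2.1] w 49.7 t 11.83
36 z 96.43 tcpz 96.4 lead/turn 22.3 F [ 0.2 -0.2  1.2] w 49.4 t 12.33
42 z 96.73 tcpz 96.75 lead/turn 21.9 F [ 1.2 -0.2  0.7] w 49.4 t 12.83
48 z 97.0 tcpz 97.03 lead/turn 21.4 F [0.6 0.5 1.1] w 49.5 t 13.33
54 z 97.35 tcpz 97.37 lead/turn 21.4 F [0.4 0.2 2.4] w 49.6 t 13.83
60 z 97.71 tcpz 97.74 lead/turn 21.4 F [0.2 0.3 2.1] w 49.8 t 14.33
66 z 98.07 tcpz 98.0 lead/turn 21.4 F [ 0.5 -0.7  2.6] w 49.4 t 14.83
72 z 98.49 tcpz 98.41 lead/turn 21.8 F [ 0.1 -0.1  2.9] w 49.8 t 15.33
max 3.318914774667893
```

```bash
python3 - <<'E'
from h import *
S=json.load(open("S.json")); S["ki"]=.0002
S=turn(S,165,log=6)
F=np.array(sensors.read_wrist_force())-np.load("F0.npy");print(F)
gripper_to(54,20);gripper_to(80)
print("open",sensors.read_time(),sensors.read_wrist_force(),np.round(sensors.read_joints(),2),sensors.read_tcp_pos())
E
```

```text
78 z 98.82 tcpz 98.81 lead/turn 21.7 F [-0.1  0.4  1.5] w 49.8 t 15.83
96 z 99.77 tcpz 99.81 lead/turn 21.4 F [-0.6 -0.6  1.5] w 49.9 t 17.33
114 z 100.83 tcpz 100.84 lead/turn 21.4 F [-0.6  0.1  1.7] w 49.8 t 18.83
132 z 101.89 tcpz 101.88 lead/turn 21.4 F [ 0.7 -0.3  1.9] w 49.7 t 20.33
150 z 102.89 tcpz 102.89 lead/turn 21.3 F [-0.7  0.8  1.4] w 49.6 t 21.83
168 z 103.89 tcpz 103.9 lead/turn 21.2 F [-0.4 -0.6  1.5] w 49.7 t 23.33
186 z 104.9 tcpz 104.89 lead/turn 21.1 F [ 0.9 -0.5  2.4] w 49.4 t 24.83
204 z 105.93 tcpz 105.93 lead/turn 21.0 F [-0.1 -0.7  1.8] w 49.6 t 26.33
222 z 106.99 tcpz 106.99 lead/turn 21.1 F [-0.3  0.5  1.2] w 49.7 t 27.83
240 z 108.04 tcpz 108.05 lead/turn 21.1 F [0.8 0.3 1.2] w 49.5 t 29.33
max 3.3817940011006926
[0.81043404 0.26103768 1.24502034]
open 29.9333 [0.41112473 0.38505772 0.0886399 ] [ 0.56  0.36 -0.06 -0.   -1.15  1.89] [547.47466058 162.44403802 108.02521032]
```

```bash
python3 - <<'E'
from h import *
S=json.load(open("S.json")); j=np.array(sensors.read_joints(),float); j[5]-=np.radians(240); S["yaw"]-=240
robot.goto_joints(j); robot.movel([S["x"],S["y"],S["z"]],quat(np.radians(S["yaw"])),feed=30); robot.dwell(.1)
F0=np.array(sensors.read_wrist_force());np.save("F0.npy",F0);print(F0,sensors.read_tcp_pos(),sensors.read_time())
ok=True
for w,s in ((54,20),(51.5,20),(50.5,20),(50,20),(44,30)):
    gripper_to(w,s); F=np.array(sensors.read_wrist_force())-F0
    print(w,round(sensors.read_grip_width(),2),round(sensors.read_finger_force(),2),np.round(F,2))
    if np.linalg.norm(F)>6: ok=False;print("STOP");break
if ok: turn(S,20,d=4,log=1)
E
```

```text
[-8.01983005e-01 -5.33116078e-04 -6.55157948e-01] [547.54102441 162.46417269 108.04205405] 33.7667
54 53.82 0.0 [0.37 0.23 0.15]
51.5 51.75 0.0 [ 0.64 -0.09  0.76]
50.5 50.41 0.0 [1.9  0.57 0.38]
50 49.81 0.59 [0.76 0.11 1.1 ]
44 49.7 31.82 [-0.07 -0.82  0.86]
244 z 108.25 tcpz 108.29 lead/turn 21.0 F [ 0.7 -0.1  1.3] w 49.7 t 35.26
248 z 108.45 tcpz 108.54 lead/turn 21.0 F [ 1.4 -0.4  1.2] w 49.7 t 35.51
252 z 108.69 tcpz 108.79 lead/turn 21.0 F [1.4 1.1 2.1] w 49.9 t 35.76
256 z 108.91 tcpz 109.02 lead/turn 20.9 F [1.3 0.4 1.7] w 49.6 t 36.01
260 z 109.14 tcpz 109.19 lead/turn 20.9 F [1.4 0.5 2. ] w 49.6 t 36.26
max 2.7523819140595878
```

```bash
python3 - <<'E'
from h import *
S=json.load(open("S.json")); S["ki"]=.0001
S=turn(S,180,d=4,log=4)
E
```

```text
264 z 109.41 tcpz 109.38 lead/turn 21.0 F [ 0.5 -0.2  2.9] w 49.4 t 36.51
280 z 110.34 tcpz 110.33 lead/turn 21.0 F [0.9 0.1 1.2] w 49.7 t 37.51
296 z 111.27 tcpz 111.26 lead/turn 21.0 F [0.2 0.4 2.1] w 49.6 t 38.51
312 z 112.14 tcpz 112.13 lead/turn 20.9 F [ 0.3 -0.   2.1] w 49.2 t 39.51
328 z 113.09 tcpz 113.06 lead/turn 20.9 F [0.7 1.1 2.3] w 49.7 t 40.51
344 z 113.98 tcpz 113.93 lead/turn 20.9 F [ 0.2 -0.5  2.2] w 49.9 t 41.51
360 z 114.97 tcpz 114.97 lead/turn 20.9 F [-0.1  0.3  2.3] w 49.5 t 42.51
376 z 115.91 tcpz 115.91 lead/turn 21.0 F [1.2 1.2 3.1] w 49.3 t 43.51
392 z 116.87 tcpz 116.85 lead/turn 21.0 F [0.1 0.7 2.9] w 49.6 t 44.51
408 z 117.88 tcpz 117.91 lead/turn 21.0 F [0.1 0.3 3.3] w 49.9 t 45.51
424 z 119.1 tcpz 118.98 lead/turn 21.3 F [0.2 0.  4.8] w 49.8 t 46.51
440 z 120.25 tcpz 120.21 lead/turn 21.5 F [-0.3  1.2  3. ] w 49.6 t 47.51
max 4.771737708481435
```

```bash
python3 - <<'E'
from h import *
S=json.load(open("S.json"));F0=np.load("F0.npy");q=quat(np.radians(S["yaw"]))
z=S["z"];ok=True
for dz in [.4]*5+[1]*4+[2]*4:
    z+=dz; robot.movel([S["x"],S["y"],z],q,feed=8); Fz=sensors.read_wrist_force()[2]-F0[2]; print(round(z,1),round(Fz,1),end="; ")
    if Fz<-4.5: ok=False;print("STOP");break
print(sensors.read_time(),sensors.read_finger_force(),sensors.read_grip_width())
S["z"]=z; json.dump(S,open("S.json","w"))
if ok:
    robot.movel([S["x"],S["y"],185],q,feed=120)
    f=cams.grab_frame("scene");cv2.imwrite("pics/s2.png",f[...,::-1])
    print(sensors.read_finger_force(),sensors.read_time())
E
```

```text
120.7 2.8; 121.1 3.2; 121.5 2.3; 121.9 2.4; 122.3 3.2; 123.3 -0.2; 124.3 0.1; 125.3 -0.4; 126.3 0.0; 128.3 -1.0; 130.3 -0.4; 132.3 -0.4; 134.3 -0.6; 51.4583 31.7693692445755 49.55723371682617
31.74991250038147 52.0833
```

View pics/s2.png

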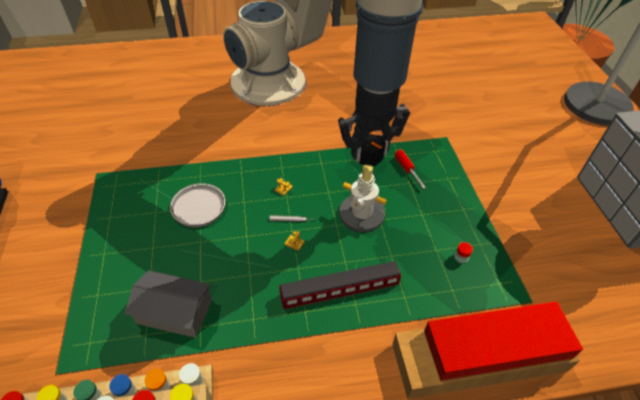

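The cap is off the neck and held at about (370,150), and the tray is at (198,205). I'll carry it over and cross-check the tray position with the scene camera.

```bash
python3 - <<'E'
from h import *
S=json.load(open("S.json"))
i=cams.camera_info("scene");a=ray(np.array(i["K"]),np.array(i["pose"]),(198,205.5),15)
i=cams.camera_info("top");b=ray(np.array(i["K"]),np.array(i["pose"]),(422,240),15);t=(a+b)[:2]/2;print(a,b)
assert np.linalg.norm(a-b)<25
yaw=np.radians(S["yaw"])+np.arctan2(t[1],t[0])-np.arctan2(S["y"],S["x"]);q=quat(yaw)
robot.reach([*t,150],q);robot.movel([*t,20],q,feed=80)
robot.dwell(.15);F0=np.array(sensors.read_wrist_force());z=20;print(sensors.read_time(),F0)
while z>4:
    z-=.75; robot.movel([*t,z],q,feed=10); Fz=sensors.read_wrist_force()[2]-F0[2]
    if Fz>3: break
print("contact z",z,Fz,sensors.read_time())
gripper_to(53,20);gripper_to(64)
robot.movel([*t,120],q,feed=100)
f=cams.grab_frame("scene");cv2.imwrite("pics/s3.png",f[...,::-1]);print(sensors.read_time(),sensors.read_finger_force())
f,K,P=wrist();cv2.imwrite("pics/w3.png",f[...,::-1])
cv2.imwrite("pics/e.png",np.hstack([cv2.imread("pics/s3.png")[100:350,60:460],cv2.resize(cv2.imread("pics/w3.png"),(400,250))]))
E
```

```text
[ 475.42926109 -201.37102642   15.        ] [ 467.05863508 -205.38151157   15.        ]
55.4083 [-1.00759886 -1.22146816 -0.24833382]
contact z 6.5 9.324838104036871 59.9083
61.725 0.0
```

View pics/e.png

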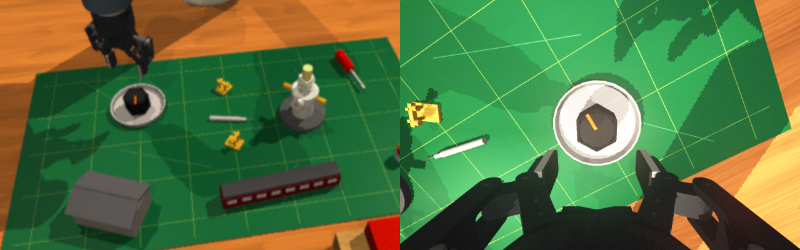

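The cap stands upright near the middle of the tray, released, with the gripper clear and the other things in place.

```bash
python3 -c "
from workcell import workorder
print(workorder.hand_in())"
```

```text
the job is handed in; nothing more can be done
None
```

I unscrewed the cap over two grips, had hold of it as it came free, set it upright near the middle of the tray and let go of it; the job is handed in at about 62 s, with no verdict shown.

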